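Flip the mould-drying marker

ROBOT

A 6-joint arm with a two-finger parallel gripper is mounted at the origin on the work surface. World frame = base frame: x ahead of the robot, y to its left, z up, the work surface at z = 0. Lengths are in m, angles in rad, forces in N, time in s.
With the tool pointing down it reaches from about 0.25 to 0.775 m from the base axis. Payload 8.9 kg.
Tool frame: the origin (TCP) lies between the finger pads; the fingertips stand 14 mm ahead of it and the grasp point (between the pads) lies 5 mm behind it; z points along the fingers, y is the line along which they close (so a half turn about z gives the same grasp; the last joint's range is limited). The gripper opens to 85 mm and grips with 20 to 120 N. Pads are 22 mm wide; open, the fingers measure 114 mm over their backs; the gripper's body (76 mm by 85 mm) begins 54 mm behind the grasp point. The pads swing forward as they close: fully open they stand 13 mm farther back than shut.
Start: joints at [-1.331, 0.291, -0.153, 1.127, 0, 1.431], TCP at [0.194, -0.488, 0.245] pointing down, gripper open.
Joint ranges: [-2.52, 2.52], [-0.91, 1.74], [-1.3, 1.37], [-1.96, 2.02], [-1.52, 1.47], [-3.14, 3.14]. Speed limits (rad/s): [2.22, 2.22, 2.79, 3.14, 3.14, 3.14].

INTERFACE

Orientations are given as a rotation vector (axis times angle).
In Python, from cell import * gives the robot as it stands. The module is installed in compiled form; this text tells all that it offers.
- The arm moves only by the tool move_arm, never from a script. Its argument "moves" is text: rows parted by semicolons, each of 6 numbers parted by spaces: the shift along the tool's x, y, z in m, then the turn, a rotation vector about the tool's x, y, z in degrees. In form: dx dy dz rx ry rz; .... A call has 1 to 12 rows; each row shifts and turns the commanded pose from where the row before left it, along the tool's axes as they then stand; what a row does not reach is not made up. A row lasts 1/12 s, in which the tool goes at most 41.7 mm and 7.16 degrees, less where a joint would pass 70% of its speed; a pose out of reach is approached as far as the arm can. A call is refused whole if a number of a shift passes 0.0417 or a number of a turn 7.16, either way. A call with a gripper value outside its range is refused whole. "jaw" is the finger opening in m, from 0 to 0.0854, set as the call begins (left out, the last holds). The fingers move at their own pace and stop on an object; the grip force is fixed at half the most. Time passes only in rows, so rows that do not move let the fingers close. It gives the time, the measured TCP pose, the force, the opening and the grip force at its end, in the units of the state.
- sense(): the state, without advancing time (a new reading comes with each control period).
- grab_frame(name): name is "scene" or "top" or "wrist"; returns the picture (400x640x3 uint8, red, green, blue); there is no depth.
- camera_params(name): a dict with "camera_matrix" (3x3 intrinsics, pixels), "origin" and "attitude" of the camera in the world. Camera axes: x right, y down, z forward; pixel columns grow to the right and rows downward; lengths in m; the calibration is good to about 2 mm. The wrist camera is an equidistant fisheye: a pixel r from the principal point sees the ray r / f radians off the axis. A picture is of the moment at which its call begins: read the wrist's pose just before it. camera_params takes no time and is no camera call; for the wrist camera it gives the pose at the moment of the call.
- job_done(): hands the job in; it is judged then, once.
The state is a dict: "clock": time; "q": joint angles; "joint_velocities": joint speeds; "tau": joint torques, N m; "eef_pos": TCP position; "eef_rot": TCP orientation; "contact_force": force on the tool from outside, world axes, zero at the start; "torque": the same for the moment, N m; "finger_gap": finger opening in m; "grasp_force": force on a finger pad.
Only numpy, scipy, OpenCV 4.12 (cv2) and the standard library are available. Lean on these libraries where they do the work, as an engineer would, in place of code of your own. Each camera call takes 0.05 s, during which the arm holds its last target. There are 200 camera calls.

TASK

The casting mould is dry: with a fingertip, push the round paddle on its marker stand up and over its pivot so that it lies fully down against its stop with its ringed face showing. Only push it: don't lift or shift the stands, leave the square paddle as it is and do not disturb the mould half, beaker or modelling tool. Finish clear of everything.

Things in the scene. Friction and masses are not known exactly. Their poses are not given: they have to be found in the camera images.
- round_stand: Stand of the round paddle. Loose, 1.2 kg. Steel base 130 x 110 x 10 mm (its x by y), origin at the centre of its underside, z up. A white board 110 mm wide, 12 mm thick, leans on it at 55 deg from level, facing its +x (away from the robot, within 0.45 rad): low edge of the face at x 54, z 19 mm; top edge at x -55 to -45, z 150 to 160 mm. Two posts behind.
- round_paddle (a joint): Round paddle's hinge angle, rad. At 0 (plain face showing) it points up the slope, 5 mm off the board, its end past the board's top edge. Grows as it turns up and over towards the stand's +x: upright 0.61, level 2.18, hard stop 3.14 = lying down the slope, ringed face showing. Stiff: stays where left, about 1 N at the tab. Starts within 0 to 0.25.
- round_pivot (a point): Middle of the round paddle's pivot, 110 mm above the table over the centre of its stand, 8 mm off the board's face; the pivot line runs along the stand's y, between two small steel ears; axes as the stand's.
- round_tab (a point): Middle of the round paddle's tab end, at pivot + 100 mm x (-cos(0.96+q) along stand x, sin(0.96+q) up), q the hinge angle. Paddle: plain wood, 6 mm thick about the pivot plane, 50 g, a 68 mm disc centred 45 mm from the pivot, then a tab 28 mm wide to 100 mm. x: outward along the paddle; z: out of the ringed face (towards the board at the start).
- square_stand: Stand of the square paddle, a loose stand exactly like the round paddle's; the two may have swapped places (left or right of the robot). Bystander.
- square_paddle (a joint): Square paddle's hinge angle, rad: a 64 x 64 x 6 mm wooden plate with the same tab and hinge as the round one, same meaning. Starts within 0 to 0.15; leave it.
- mould_half: half of a plaster mould, bystander: block 110 x 130 x 55 mm with a rectangular hollow, 0.8 kg, loose; origin at the centre of its underside
- beaker: cork-coloured open beaker, bystander: 66 mm across, 75 mm high, loose; origin at the centre of its underside
- modelling_tool: wooden-handled spatula with a flat steel blade, about 170 mm long, lying flat along its own x, handle to -x, bystander, loose; origin at about its middle
Mind the look-alikes: they are no part of the job. What is shaped like the round_stand but red is not meant.

How it is judged:
By the outcome, as a careful person would: the job done as asked, in the order asked, and still so for the second after the job is handed in, with the robot touching nothing.
It also fails if it takes over 45 s, if anything falls off the work surface, if the arm or the gripper's body presses on something with over 40 N, if the wrist force passes 120 N, or if a joint passes its speed limit or range.

## Working session

There is one attempt and no reset: what is moved stays moved. The work goes in short steps, Python scripts to look and compute and a tool call to move; the robot and the scene stay as the last step left them, time stands still between calls to the robot, and variables do not carry over. Pictures are saved under pics/ and viewed, at most 10 in all, crops included, and the job is handed in when it is done.

Besides the shell and the picture viewer there is one more tool, called after "Emit:" by a JSON object that holds its "api" and its "payload", one argument or row to a line. move_arm: Moves the arm, as the interface text tells. Its arguments: {"type":"object","properties":{"moves":{"type":"string"},"jaw":{"type":"number"}},"required":["moves"]}

```bash
mkdir -p pics
python3 - <<'E'
from cell import *
import cv2
for n in("scene","top"):
    im=grab_frame(n);cv2.imwrite(f"pics/{n}0.png",im[:,:,::-1])
    p=camera_params(n);print(n,p)
s=sense();print(s["eef_pos"],s["eef_rot"],s["finger_gap"],s["clock"])
E
```

```text
scene {'camera_matrix': array([[437.07264644,   0.        , 315.72711501],
       [  0.        , 437.07264644, 202.84428765],
       [  0.        ,   0.        ,   1.        ]]), 'origin': array([1.1444996 , 0.68193003, 0.74711706]), 'attitude': array([-0.87082995, -2.34494872,  1.28786125])}
top {'camera_matrix': array([[504.67375427,   0.        , 319.92638141],
       [  0.        , 504.67375427, 208.97582272],
       [  0.        ,   0.        ,   1.        ]]), 'origin': array([ 0.38629949, -0.03866298,  1.37242298]), 'attitude': array([-2.16095299,  2.15947009, -0.10137313])}
[ 0.19405878 -0.48744743  0.24482031] [-3.08435152e+00 -5.91179459e-01  9.29036850e-05] 0.08532341958281876 0.1
```

View pics/scene0.png

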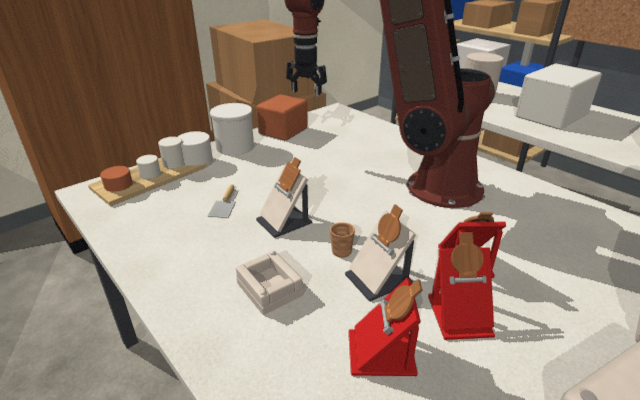

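View pics/top0.png

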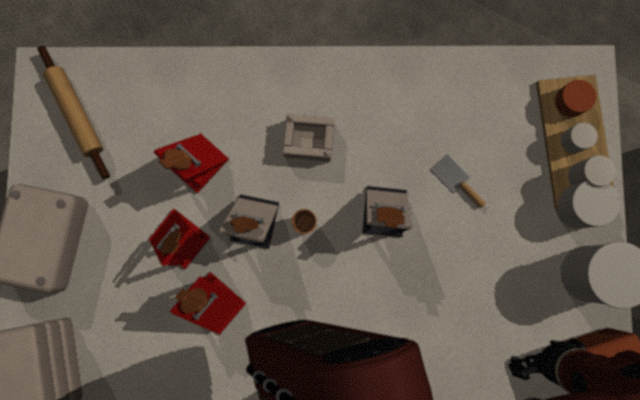

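The top view shows the two white stands at about (250,220) and (386,210), with the beaker between them at (304,221). In the scene view the round paddle is on the near one (385,250), which is the left one in the top view. I'll enlarge both.

Run:
```python
import cv2,numpy as np
a=cv2.imread("pics/top0.png")[180:260,205:305];b=cv2.imread("pics/scene0.png")[190:310,330:430]
a=cv2.resize(a,(750,600),interpolation=cv2.INTER_CUBIC);b=cv2.resize(b,(500,600),interpolation=cv2.INTER_CUBIC)
a=cv2.convertScaleAbs(a,alpha=1.6)
cv2.imwrite("pics/ca.png",a);cv2.imwrite("pics/cb.png",b)
```

```text
(no output)
```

View pics/ca.png

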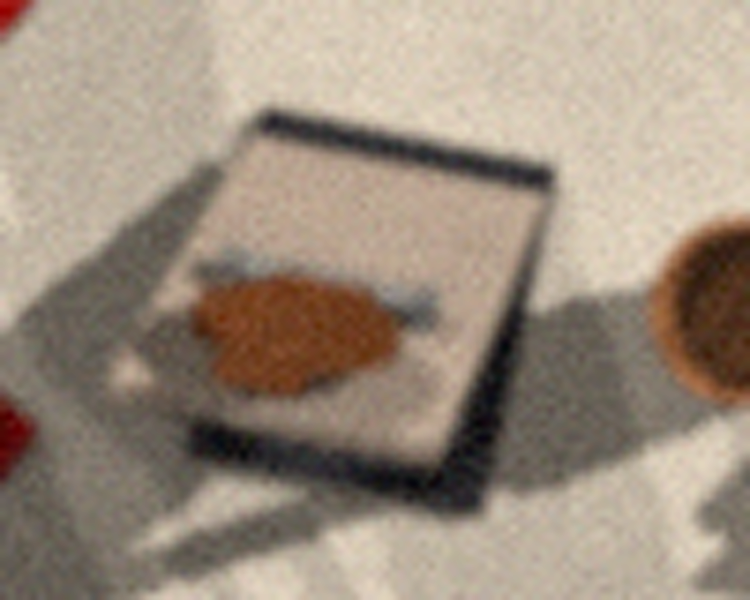

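View pics/cb.png

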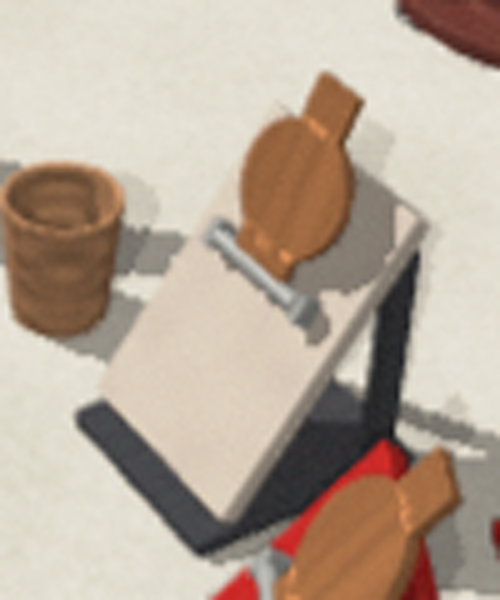

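The round paddle is on the left stand. Its pivot bar shows at crop (213,232)–(305,305) in the scene view and its tab end at (322,72)–(362,100). The base corners are clear in the top crop. Next I'll fit the stand pose and hinge angle to both views.

```bash
cat > h.py <<'E'
from cell import *
import numpy as np,cv2
from scipy.spatial.transform import Rotation as R
from scipy.optimize import least_squares
def proj(n,P):
    p=camera_params(n);c=(np.atleast_2d(P)-p["origin"])@R.from_rotvec(p["attitude"]).as_matrix()
    K=p["camera_matrix"];return c[:,:2]/c[:,2:]*K[0,0]+K[:2,2]
def w(v,P): # v=x,y,yaw
    return R.from_euler('z',v[2]).apply(np.atleast_2d(P))+[v[0],v[1],0]
def tab(q,y=0,r=.1): return [-r*np.cos(.96+q),y,.11+r*np.sin(.96+q)]
E
python3 - <<'E'
from h import *
T=[((265,110),(.065,.055,.01)),((552,170),(.065,-.055,.01)),((480,510),(-.065,-.055,.01))]
S=[((100,392),(.054,-.055,.019)),((225,522),(.054,.055,.019)),((428,222),(-.045,.055,.16)),((259,268),(0,0,.11))]
def f(v,full=0):
    a=proj("top",w(v,[m for _,m in T]))-(np.array([p for p,_ in T])/7.5+[205,180])
    b=proj("scene",w(v,[m for _,m in S]+[tab(v[3])]))-(np.array([p for p,_ in S]+[(342,86)])/5+[330,190])
    if full: print(a.round(1).tolist(),b.round(1).tolist())
    return np.r_[a.ravel(),b.ravel()]
r=least_squares(f,[.37,.12,0,.1],x_scale=.1);v=r.x;print(v);f(v,1)
print("pivot",w(v,[0,0,.11]),"tab",w(v,tab(v[3])))
# beaker & neighbours rough
p=camera_params("top");M=R.from_rotvec(p["attitude"]).as_matrix();K=p["camera_matrix"]
for nm,u,z in[("beaker",(304,221),.075),("sq",(386,210),.08),("redTop",(200,160),.1),("redMid",(180,238),.1),("redLow",(210,302),.1),("mould",(309,135),.055)]:
    d=M@np.r_[(np.array(u)-K[:2,2])/K[0,0],1];print(nm,(p["origin"]+d*(z-p["origin"][2])/d[2]).round(3))
E
```

```text
[ 0.49875647  0.16047406 -0.20312088  0.23263671]
[[-1.6, -0.6], [-0.6, -0.5], [-1.2, 1.0]] [[-1.0, -1.3], [-0.5, 0.0], [-0.8, -1.3], [0.4, 0.1], [0.1, -0.8]]
pivot [[0.49875647 0.16047406 0.11      ]] tab [[0.46259443 0.16792204 0.20293457]]
beaker [0.494 0.02  0.075]
sq [ 0.522 -0.191  0.08 ]
redTop [0.65  0.287 0.1  ]
redMid [0.449 0.332 0.1  ]
redLow [0.29  0.252 0.1  ]
mould [0.726 0.008 0.055]
```

Run:
```python
from h import *
v=[.4988,.1605,-.2031]
s=sense();m=R.from_rotvec(s["eef_rot"]).as_matrix();psi=np.arctan2(m[1,0],m[0,0])
tgt=w(v,[-.095,0,.30])[0];print(tgt,psi,np.degrees(v[2]+np.pi-psi))
d=(tgt-s["eef_pos"])[:2]/21
for k in range(21):
    a=psi+np.radians(7*k);print("%.3f %.3f 0 0 0 -7;"%(d@[np.cos(a),np.sin(a)],d@[np.sin(a),-np.cos(a)]),end=" ")
```

```text
[0.40575263 0.17966212 0.3       ] 0.3787475776411336 146.66258948125255
0.021 -0.026 0 0 0 -7; 0.024 -0.023 0 0 0 -7; 0.027 -0.020 0 0 0 -7; 0.029 -0.017 0 0 0 -7; 0.031 -0.013 0 0 0 -7; 0.032 -0.009 0 0 0 -7; 0.033 -0.005 0 0 0 -7; 0.033 -0.001 0 0 0 -7; 0.033 0.003 0 0 0 -7; 0.033 0.007 0 0 0 -7; 0.031 0.011 0 0 0 -7; 0.030 0.015 0 0 0 -7; 0.028 0.018 0 0 0 -7; 0.025 0.022 0 0 0 -7; 0.023 0.024 0 0 0 -7; 0.019 0.027 0 0 0 -7; 0.016 0.029 0 0 0 -7; 0.012 0.031 0 0 0 -7; 0.008 0.032 0 0 0 -7; 0.004 0.033 0 0 0 -7; 0.000 0.033 0 0 0 -7;
```

Emit:
{"api": "move_arm", "payload": {
  "moves": "0 0 -0.028 0 0 0; 0 0 -0.028 0 0 0; 0.021 -0.026 0 0 0 -7; 0.024 -0.023 0 0 0 -7; 0.027 -0.020 0 0 0 -7; 0.029 -0.017 0 0 0 -7; 0.031 -0.013 0 0 0 -7; 0.032 -0.009 0 0 0 -7; 0.033 -0.005 0 0 0 -7; 0.033 -0.001 0 0 0 -7; 0.033 0.003 0 0 0 -7; 0.033 0.007 0 0 0 -7",
  "jaw": 0
}}

```text
clock: 1.1
eef_pos: [0.2943, -0.1676, 0.3012]
eef_rot: [2.182, 2.26, 0.0]
contact_force: [1.4, 0.7, 0.1]
finger_gap: -0.0
grasp_force: 0.0
```

Emit:
{"api": "move_arm", "payload": {
  "moves": "0.031 0.011 0 0 0 -7; 0.030 0.015 0 0 0 -7; 0.028 0.018 0 0 0 -7; 0.025 0.022 0 0 0 -7; 0.023 0.024 0 0 0 -7; 0.019 0.027 0 0 0 -7; 0.016 0.029 0 0 0 -7; 0.012 0.031 0 0 0 -7; 0.008 0.032 0 0 0 -7; 0.004 0.033 0 0 0 -7; 0 0.033 0 0 0 -7; 0 0 0 0 0 0"
}}

```text
clock: 2.1
eef_pos: [0.4073, 0.1823, 0.3008]
eef_rot: [-0.292, -3.128, -0.003]
contact_force: [-1.3, -0.2, -0.5]
finger_gap: 0.0001
grasp_force: 0.0
```

```bash
cat >> h.py <<'E'
V=[.4988,.1605,-.2031]
def rel():
    s=sense();p=R.from_euler('z',-V[2]).apply(s["eef_pos"]-np.array([V[0],V[1],0]))
    print("stand-frame TCP",p.round(4),"R",R.from_rotvec(s["eef_rot"]).as_matrix()[:,0].round(3),"F",R.from_euler('z',-V[2]).apply(s["contact_force"]).round(2),"t",s["clock"],"q",np.round(s["q"],2))
E
python3 - <<'E'
from h import *
rel()
im=grab_frame("scene")[130:310,300:480];im2=grab_frame("wrist")
im=cv2.resize(im,(400,400),interpolation=cv2.INTER_CUBIC)
im2=cv2.resize(im2,(400,250));o=np.zeros((400,800,3),np.uint8);o[:,:400]=im;o[:250,400:]=im2
cv2.imwrite("pics/a1.png",o[:,:,::-1])
E
```

```text
stand-frame TCP [-0.094   0.0029  0.3008] R [-0.983  0.185  0.   ] F [-1.22 -0.43 -0.5 ] t 2.1 q [ 0.26  0.11 -0.23  1.22  0.    0.44]
```

View pics/a1.png

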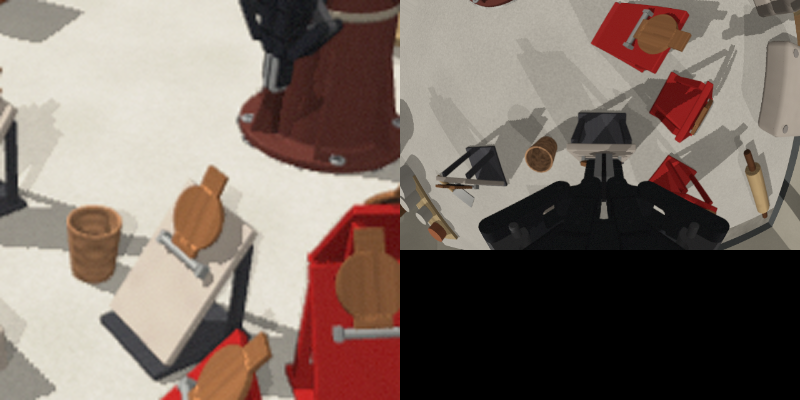

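The fingertip is lined up behind the round stand's top edge (wrist view around 600,150), and nothing has moved. Now I'll lower it behind the tab and work out the push arc.

Run:
```python
import numpy as np
def tcp(q):
    a=.96+q;u=np.array([-np.cos(a),np.sin(a)]);n=np.array([-np.sin(a),-np.cos(a)])
    if a<np.pi: r=.085;c=[.011,-.014]
    else: r=.063+.012*(a-np.pi)/.96;c=[-.011,-.014]
    return u*r+.003*n-c+[0,.11]
for q in np.r_[np.arange(.65,3.1,.2),3.141]:print(round(q,2),tcp(q).round(3))
```

```text
0.65 [-0.011  0.209]
0.85 [0.006 0.207]
1.05 [0.022 0.202]
1.25 [0.037 0.194]
1.45 [0.05  0.183]
1.65 [0.061 0.17 ]
1.85 [0.068 0.155]
2.05 [0.073 0.138]
2.25 [0.075 0.123]
2.45 [0.076 0.109]
2.65 [0.074 0.096]
2.85 [0.069 0.082]
3.05 [0.061 0.07 ]
3.14 [0.057 0.064]
```

Emit:
{"api": "move_arm", "payload": {
  "moves": "0 -0.003 0.034 0 0 1; 0 0 0.034 0 0 0; 0 0 0.033 0 0 0; -0.015 0 0 0 0 0; -0.015 0 0 0 0 0; 0 0 0 0 0 0; 0 0 0 0 0 0"
}}

```text
clock: 2.78
eef_pos: [0.435, 0.1677, 0.2002]
eef_rot: [-0.341, -3.123, 0.0]
contact_force: [0.3, 0.1, -0.4]
finger_gap: -0.0001
grasp_force: 0.0
```

Emit:
{"api": "move_arm", "payload": {
  "moves": "-0.013 0.003 -0.002 0 0 0; -0.013 0.003 -0.002 0 0 0; -0.013 0 -0.002 0 0 0; -0.013 0 -0.003 0 0 0; -0.017 0 0.002 0 0 0; -0.016 0 0.005 0 0 0; 0 0 0 0 0 0"
}}

```text
clock: 3.37
eef_pos: [0.5207, 0.1555, 0.202]
eef_rot: [0.34, 3.122, -0.0]
contact_force: [-1.1, -0.2, 0.1]
finger_gap: -0.0002
grasp_force: 0.0
```

Run:
```python
from h import *
rel()
im=grab_frame("scene")[130:310,300:480]
cv2.imwrite("pics/a2.png",cv2.resize(im,(540,540),interpolation=cv2.INTER_CUBIC)[:,:,::-1])
```

```text
stand-frame TCP [ 0.0224 -0.0005  0.202 ] R [-0.977  0.215 -0.001] F [-1.04 -0.4   0.11] t 3.3667 q [ 0.16  0.35 -0.18  1.04 -0.    0.37]
```

View pics/a2.png

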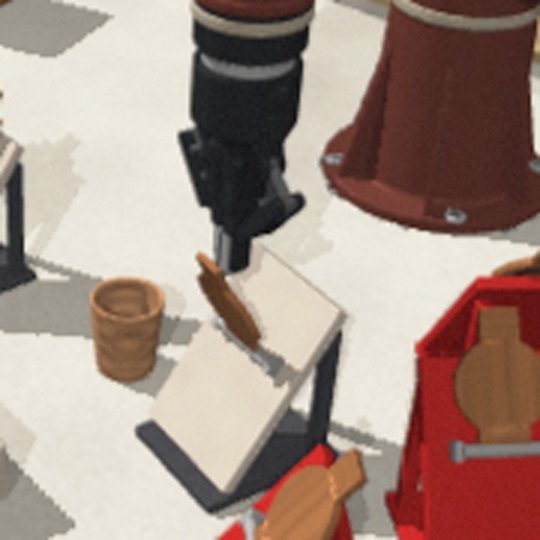

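The paddle is past upright, resting against the fingertip (tab at about 205,258), and the stand hasn't moved. I'll carry on along the arc.

Emit:
{"api": "move_arm", "payload": {
  "moves": "-0.015 0 0.008 0 0 0; -0.013 0 0.011 0 0 0; -0.011 0 0.013 0 0 0; -0.007 0 0.015 0 0 0; -0.005 0 0.017 0 0 0; -0.002 0 0.015 0 0 0; -0.001 0 0.014 0 0 0; 0.002 0 0.013 0 0 0; 0.005 0 0.014 0 0 0; 0 0 0 0 0 0"
}}

```text
clock: 4.25
eef_pos: [0.5617, 0.1465, 0.0805]
eef_rot: [-0.336, -3.119, 0.002]
contact_force: [-1.2, -0.4, -0.3]
finger_gap: 0.0003
grasp_force: 0.0
```

Run:
```python
from h import *
rel()
im=grab_frame("scene")[130:310,300:480]
cv2.imwrite("pics/a3.png",cv2.resize(im,(540,540),interpolation=cv2.INTER_CUBIC)[:,:,::-1])
```

```text
stand-frame TCP [ 0.0644 -0.0011  0.0805] R [-0.977  0.213  0.005] F [-1.08 -0.63 -0.32] t 4.25 q [ 0.13  0.54 -0.24  0.8   0.    0.34]
```

View pics/a3.png

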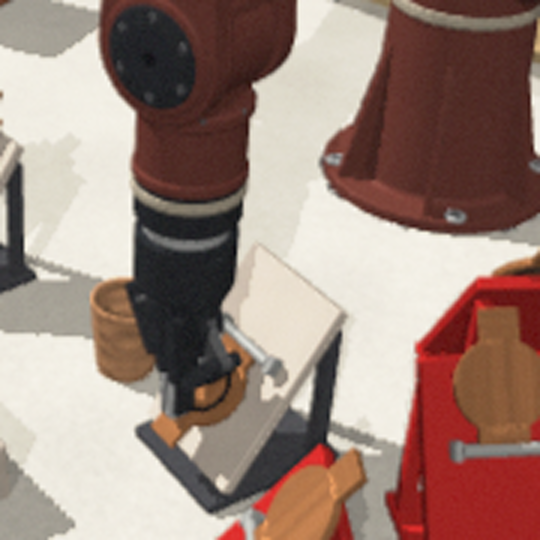

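The paddle is past level and close to the board, with its ringed face up. I'll press it home in small steps, watching the force.

Emit:
{"api": "move_arm", "payload": {
  "moves": "0.003 0 0.002 0 0 0; 0.003 0 0.002 0 0 0; 0.003 0 0.002 0 0 0; 0 0 0 0 0 0; 0 0 0 0 0 0"
}}

```text
clock: 4.72
eef_pos: [0.5563, 0.1485, 0.0766]
eef_rot: [0.336, 3.123, 0.0]
contact_force: [0.1, 0.1, -0.1]
finger_gap: -0.0003
grasp_force: 0.0
```

Emit:
{"api": "move_arm", "payload": {
  "moves": "0.0016 0 0.0012 0 0 0; 0 0 0 0 0 0"
}}

```text
clock: 4.88
eef_pos: [0.5548, 0.1488, 0.0751]
eef_rot: [-0.336, -3.124, -0.0]
contact_force: [0.4, 0.4, 0.2]
finger_gap: 0.0006
grasp_force: 0.2
```

Emit:
{"api": "move_arm", "payload": {
  "moves": "0.0016 0 0.0012 0 0 0; 0.0016 0 0.0012 0 0 0; 0 0 0 0 0 0; 0 0 0 0 0 0"
}}

```text
clock: 5.22
eef_pos: [0.5515, 0.1495, 0.0726]
eef_rot: [-0.336, -3.123, 0.0]
contact_force: [0.4, 0.0, 0.1]
finger_gap: 0.0001
grasp_force: 0.0
```

Emit:
{"api": "move_arm", "payload": {
  "moves": "0.0008 0 0.0006 0 0 0; 0 0 0 0 0 0; 0 0 0 0 0 0"
}}

```text
clock: 5.47
eef_pos: [0.5509, 0.1496, 0.0721]
eef_rot: [-0.336, -3.123, 0.0]
contact_force: [-0.5, -0.6, 0.6]
finger_gap: 0.0002
grasp_force: 0.0
```

Emit:
{"api": "move_arm", "payload": {
  "moves": "0.0008 0 0.0006 0 0 0; 0 0 0 0 0 0; 0 0 0 0 0 0"
}}

```text
clock: 5.72
eef_pos: [0.5501, 0.1498, 0.0715]
eef_rot: [-0.336, -3.123, 0.0]
contact_force: [-0.8, 0.1, -0.0]
finger_gap: 0.0
grasp_force: 0.0
```

Emit:
{"api": "move_arm", "payload": {
  "moves": "0.0008 0 0.0006 0 0 0; 0 0 0 0 0 0; 0 0 0 0 0 0"
}}

```text
clock: 5.97
eef_pos: [0.5493, 0.15, 0.0709]
eef_rot: [-0.336, -3.123, -0.0]
contact_force: [-0.6, -0.9, 0.0]
finger_gap: -0.0002
grasp_force: 0.1
```

Emit:
{"api": "move_arm", "payload": {
  "moves": "0.0008 0 0.0006 0 0 0; 0 0 0 0 0 0; 0 0 0 0 0 0"
}}

```text
clock: 6.22
eef_pos: [0.5489, 0.1501, 0.0705]
eef_rot: [0.336, 3.123, 0.0]
contact_force: [0.3, -0.2, 1.4]
finger_gap: -0.0002
grasp_force: 0.8
```

Run:
```python
from h import *
rel()
im=grab_frame("scene")[190:310,330:430]
cv2.imwrite("pics/a4.png",cv2.resize(im,(500,600),interpolation=cv2.INTER_CUBIC)[:,:,::-1])
```

```text
stand-frame TCP [ 0.0512 -0.0001  0.0705] R [-0.977  0.213 -0.001] F [ 0.31 -0.14  1.43] t 6.2167 q [ 0.14  0.53 -0.29  0.76 -0.    0.35]
```

View pics/a4.png

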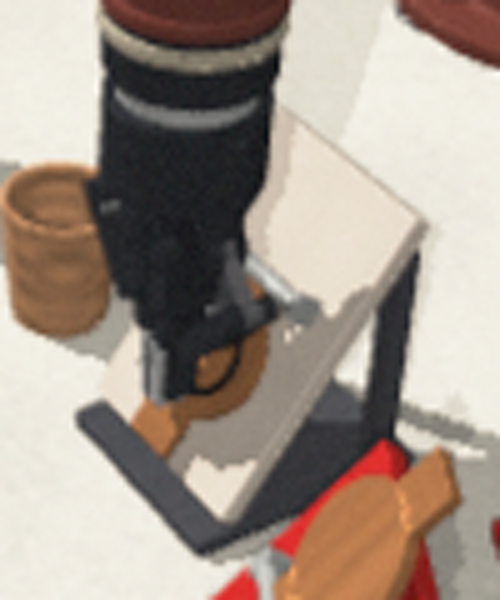

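The paddle lies down the slope and the stand is unmoved. The last step was only half made, so it's probably at the stop. One more gentle step will confirm it.

Emit:
{"api": "move_arm", "payload": {
  "moves": "0.0008 0 0.0006 0 0 0; 0 0 0 0 0 0; 0 0 0 0 0 0"
}}

```text
clock: 6.52
eef_pos: [0.5488, 0.1502, 0.0703]
eef_rot: [0.337, 3.122, -0.0]
contact_force: [2.5, -1.9, 4.1]
finger_gap: 0.0
grasp_force: 2.5
```

Emit:
{"api": "move_arm", "payload": {
  "moves": "0.0008 0 0.0006 0 0 0; 0 0 0 0 0 0; 0 0 0 0 0 0"
}}

```text
clock: 6.77
eef_pos: [0.5487, 0.1502, 0.0701]
eef_rot: [0.337, 3.12, -0.0]
contact_force: [3.7, -1.9, 8.8]
finger_gap: -0.0001
grasp_force: 3.9
```

That's the hard stop: the force climbs and the finger doesn't move. Retreating along the face normal, then up.

Emit:
{"api": "move_arm", "payload": {
  "moves": "-0.004 0 -0.003 0 0 0; -0.012 0 -0.009 0 0 0; -0.015 0 -0.02 0 0 0; 0 0 -0.04 0 0 0; 0 0 -0.04 0 0 0; 0 0 -0.04 0 0 0; 0 0 -0.04 0 0 0; 0 0.03 -0.03 0 0 0; 0.04 0 0 0 0 0; 0.04 0 0 0 0 0; 0.04 0 0 0 0 0; 0.04 0 0 0 0 0"
}}

```text
clock: 7.77
eef_pos: [0.4252, 0.207, 0.29]
eef_rot: [-0.336, -3.122, 0.0]
contact_force: [-0.6, 0.6, 0.7]
finger_gap: 0.0001
grasp_force: 0.0
```

Emit:
{"api": "move_arm", "payload": {
  "moves": "0.04 0 0 0 0 0; 0.04 0 0 0 0 0; 0 0 0 0 0 0; 0 0 0 0 0 0"
}}

```text
clock: 8.1
eef_pos: [0.3472, 0.2241, 0.2908]
eef_rot: [-0.333, -3.123, -0.0]
contact_force: [-0.0, 0.0, 0.3]
finger_gap: -0.0004
grasp_force: 0.0
```

Run:
```python
from h import *
rel()
im=grab_frame("scene")
a=cv2.resize(im[190:310,330:430],(480,576),interpolation=cv2.INTER_CUBIC)
b=cv2.resize(im[130:310,200:340],(320,411))
o=np.zeros((576,800,3),np.uint8);o[:,:480]=a;o[:411,480:]=b
cv2.imwrite("pics/a5.png",o[:,:,::-1])
```

```text
stand-frame TCP [-0.1613  0.0317  0.2908] R [-0.978  0.211  0.   ] F [-0.04  0.04  0.3 ] t 8.1 q [ 0.4   0.05 -0.33  1.19  0.    0.61]
```

View pics/a5.png

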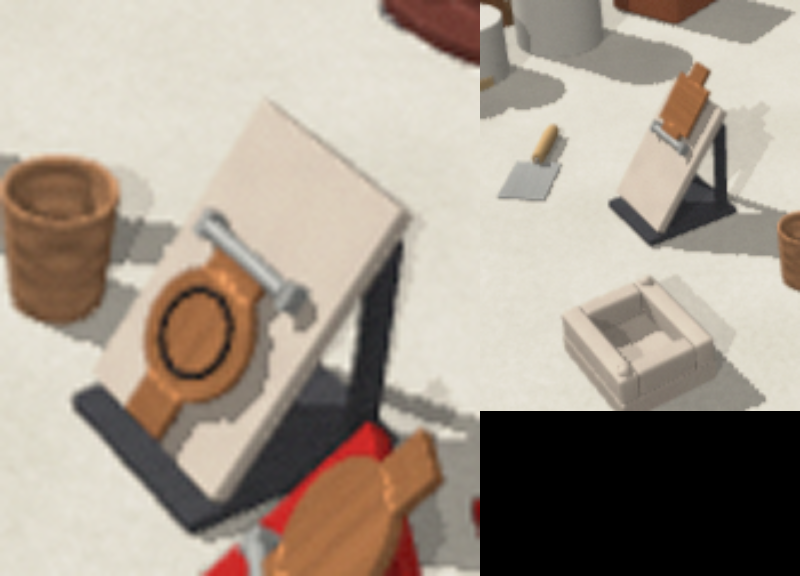

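The round paddle lies fully down with its ring showing at (197,333). The stands, beaker, mould and tool are all where they were, and the arm is clear.

```bash
python3 -c "
from cell import *
print(job_done())"
```

```text
the job is handed in; nothing more can be done
None
```

The round paddle was pushed up and over onto its hard stop with its ringed face showing; nothing else in the final picture appears to have moved, the arm is clear, and the job was handed in after about 8 s.

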